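# Load battery cells into the test bay

## Robot

A 7-joint arm with a two-finger parallel gripper is mounted at the origin on the work surface. World frame = base frame: x ahead of the robot, y to its left, z up, the work surface at z = 0. Lengths are in m, angles in rad, forces in N, time in s.
With the tool pointing down it reaches from about 0.35 to 0.9 m from the base axis. Payload 8.1 kg.
Tool frame: the origin (TCP) lies on the centre line of the jaws, within the pads' length; the fingertips stand 11 mm ahead of it and the grasp point (between the pads) lies 8 mm behind it (arm.nose_length is the distance from the TCP to the fingertips, in m); z points along the fingers, y is the line along which they close (so a half turn about z gives the same grasp; the last joint's range is limited). The gripper opens to 92 mm and grips with 3 to 60 N. Pads are 19 mm wide; open, the fingers measure 130 mm over their backs; the gripper's body (75 mm by 190 mm) begins 47 mm behind the grasp point.
Start: joints at [-1.344, 0.434, 0.025, 1.573, -0.012, 1.134, -0.075], TCP at [0.202, 0.591, 0.238] pointing down, gripper open.
Joint ranges: [-2.62, 2.62], [-0.44, 2.09], [-1.27, 1.32], [0.08, 2.57], [-1.32, 4.46], [0.12, 2], [-2.74, 2.74]. Speed limits (rad/s): [2.22, 2.22, 3.01, 3.01, 3.14, 3.14, 3.14].

## Interface

Orientations are given as a rotation vector (axis times angle).
In Python, from cell import arm gives the robot as it stands.
- The arm moves only by the tool jog_arm, never from a script. Its argument "moves" is a list of rows, each a list of 4 numbers: the shift along the tool's x, y, z in m, then the turn about the tool's z in rad. In form: [[tx, ty, tz, spin], ...]. A call has 1 to 20 rows; each row is the pose to reach, as a shift and turn from the pose commanded when the call began, along the tool's axes at that moment; what a row does not reach only later rows make up. A row lasts 1/8 s, in which the tool goes at most 62.5 mm and 10.7 degrees, less where a joint would pass 70% of its speed; a pose out of reach is approached as far as the arm can. A call with a gripper value outside its range is refused whole. "hand" is the finger opening in m, from 0 to 0.0918, set as the call begins (left out, the last holds). The fingers move at their own pace and stop on an object; "newtons" is the grip in N (left out, the last holds). Time passes only in rows, so rows that repeat a pose let the fingers close. It gives the time, the measured TCP pose, the force, the opening and the grip force at its end, in the units of the state.
- arm.observe(): the state, without advancing time (a new reading comes with each control period).
- arm.get_image(name): name is "scene" or "top" or "wrist"; returns a dict with "color" (480x640x3 uint8, red, green, blue), "z_map" (480x640 float32, m along the optical axis (not along the pixel's ray), 0 where there is no reading), "fx", "fy", "cx", "cy" (pixels), "rvec" (rotation vector, rad) and "tvec" (3), from world to camera coordinates, as OpenCV has them. Camera axes: x right, y down, z forward; pixel columns grow to the right and rows downward; lengths in m; the calibration is good to about 2 mm. The wrist camera is an equidistant fisheye: a pixel r from the principal point sees the ray r / f radians off the axis. A picture is of the moment at which its call begins.
- arm.sign_off(): hands the job in; it is judged then, once.
The state is a dict: "clock": time; "joints": joint angles; "dq": joint speeds; "joint_efforts": joint torques, N m; "position": TCP position; "ee_rot": TCP orientation; "force": force on the tool from outside, world axes, zero at the start; "ft_torque": the same for the moment, N m; "width": opening from 0.0 (shut) to 1.0 (fully open); "gripper_force": force on a finger pad.
Only numpy, scipy, OpenCV 4.12 (cv2) and the standard library are available. Lean on these libraries where they do the work, as an engineer would, in place of code of your own. Each camera call takes 0.05 s, during which the arm holds its last target. There are 200 camera calls.

## Task

Slide the test bay's guard door open and draw the empty grey carrier out of the bay along its lane, stand every cell from the black transport tray in a pocket of the carrier, then slide the loaded carrier back in under the bay's low roof until it is home against the back stop and slide the guard door fully shut. Leave the scanner, tape roll and screwdriver alone.

Things in the scene. Friction and masses are not known exactly. Their poses are not given: they have to be found in the camera images.
- bay: fixed test bay: a clear plastic tunnel on the table, a grey 150 mm high tester housing behind it. Origin on the table at the middle of the mouth; own x points into the bay, z up, y left looking in. Lane 74 mm wide (y -37 to 37), no floor (the carrier slides on the table). Door hangs at x = -6 mm, slides to own -y to open; its track ends in a post at y = -168 mm
- bay_stop (a point): centre of the face of the back stop, at x = 170, y = 0, z = 33 mm in the bay's frame. Roof underside is 66 mm above the table, roof top 72 mm, the track beam over the mouth 78 mm
- bay_guides (a point): the point between the outer ends of two flared steel guides, 14 mm high, that lead into the mouth: x = -55 mm, y = 0 in the bay's frame, on the table; the guides are about 112 mm apart there and 74 mm at the mouth
- door (a joint): sliding guard door of the bay: 0 is shut, 0.095 m is fully open (moved towards the bay's own -y); stays where it is left, about 1.5 N friction. The clear panel is 90 mm wide, 5 mm thick, from 18 to 82 mm above the table; the low tongue of the carrier passes under it
- door_grip (a point): point on the middle of the door's black upright grip tab, 108 mm above the table. The tab stands on the panel's top edge from 82 to 124 mm above the table, 36 mm long along the slide (bay y), 12 mm thick (bay x); grip it from above across the 12 mm
- carrier: loose grey carrier, 0.25 kg, starts empty in the bay. Origin: centre of the underside of its tray part, 151 (own x) x 66 (own y) mm, floor 6 mm, walls and dividers 18 mm high, 3 mm thick. Four pockets, each 34 (x) by 60 (y) mm, at x = -55.5, -18.5, 18.5, 55.5 mm, y = 0; cells go with their 28 mm side along x. Own +x leads into the bay. Home, its origin is at x = 94.5 mm, y = 0 in the bay's frame
- carrier_grip (a point): point in the carrier's upright grip plate, at own x = -165 mm, 50 mm above its underside. The plate is 36 mm long (carrier x), 12 mm thick (carrier y), its top 70 mm above the underside; grip it from above across the 12 mm. A 6 mm thick, 30 mm wide tongue, back to x = -185 mm, joins it to the tray part; plate stays outside the bay when home
- tray: fixed flat black transport tray, 264 (own x) x 120 (own y) mm, floor 4 mm thick, rim 14 mm high; origin at the centre of its underside. The cells start here in a row along its x
- cell0: a small blue prismatic battery cell, 28 (own x) x 54 (own y) x 44 mm tall (own z), two small square aluminium terminals on top 4 mm higher, about 0.13 kg; origin at the centre of its underside. It starts upright in the tray; may be absent (None from the start)
- cell1: a small blue prismatic battery cell, 28 (own x) x 54 (own y) x 44 mm tall (own z), two small square aluminium terminals on top 4 mm higher, about 0.13 kg; origin at the centre of its underside. It starts upright in the tray; may be absent (None from the start)
- cell2: a small blue prismatic battery cell, 28 (own x) x 54 (own y) x 44 mm tall (own z), two small square aluminium terminals on top 4 mm higher, about 0.13 kg; origin at the centre of its underside. It starts upright in the tray; may be absent (None from the start)
- cell3: a small blue prismatic battery cell, 28 (own x) x 54 (own y) x 44 mm tall (own z), two small square aluminium terminals on top 4 mm higher, about 0.13 kg; origin at the centre of its underside. It starts upright in the tray; may be absent (None from the start)
- scanner: bystander: black and green hand-held code scanner lying on the table, about 180 x 64 mm, 34 mm high; origin near its middle
- tape: bystander: roll of paper tape lying flat, 90 mm across, 25 mm high; origin at the centre of its underside
- screwdriver: bystander: screwdriver lying on the table nearest the robot

How it is judged:
On the way, in this order (a step that is already met when the one before it is completed fails the run):
1. the carrier is drawn out of the bay until the whole of its tray part is outside (x of carrier in the frame of bay below -0.08 m and z of carrier in the frame of bay below 0.03 m), for 0.2 s.
2. every cell stands upright in a pocket of the carrier while the whole tray part of the carrier is still outside the bay (x of cell0 in the frame of carrier between -0.07 and 0.07 m and y of cell0 in the frame of carrier between -0.008 and 0.008 m and z of each of cell0, cell1, cell2, cell3 in the frame of carrier below 0.01 m and angle between each of cell0, cell1, cell2, cell3's own z axis and vertical below 0.12 rad and x of cell1 in the frame of carrier between -0.07 and 0.07 m and y of cell1 in the frame of carrier between -0.008 and 0.008 m and x of cell2 in the frame of carrier between -0.07 and 0.07 m and y of cell2 in the frame of carrier between -0.008 and 0.008 m and x of cell3 in the frame of carrier between -0.07 and 0.07 m and y of cell3 in the frame of carrier between -0.008 and 0.008 m and x of carrier in the frame of bay below -0.08 m), for 0.3 s.
3. with the guard door still open (50 mm or more), the carrier with all cells seated is home: under the roof, within 8 mm of the back stop (x of cell0 in the frame of carrier between -0.07 and 0.07 m and y of cell0 in the frame of carrier between -0.008 and 0.008 m and z of each of cell0, cell1, cell2, cell3 in the frame of carrier below 0.01 m and angle between each of cell0, cell1, cell2, cell3's own z axis and vertical below 0.12 rad and x of cell1 in the frame of carrier between -0.07 and 0.07 m and y of cell1 in the frame of carrier between -0.008 and 0.008 m and x of cell2 in the frame of carrier between -0.07 and 0.07 m and y of cell2 in the frame of carrier between -0.008 and 0.008 m and x of cell3 in the frame of carrier between -0.07 and 0.07 m and y of cell3 in the frame of carrier between -0.008 and 0.008 m and x of carrier in the frame of bay above 0.0865 m and y of carrier in the frame of bay between -0.008 and 0.008 m and z of carrier in the frame of bay below 0.005 m and value of joint door above 0.05 m), for 0.2 s.
At the end, for the whole second after the job is handed in: Every cell stands upright (within 7 degrees), down in a pocket of the carrier; the carrier lies flat and home in the bay within 8 mm of the back stop; the guard door is shut to within 5 mm; everything is at rest and released (x of cell0 in the frame of carrier between -0.07 and 0.07 m and y of cell0 in the frame of carrier between -0.008 and 0.008 m and z of each of cell0, cell1, cell2, cell3 in the frame of carrier below 0.01 m and angle between each of cell0, cell1, cell2, cell3's own z axis and vertical below 0.12 rad and x of cell1 in the frame of carrier between -0.07 and 0.07 m and y of cell1 in the frame of carrier between -0.008 and 0.008 m and x of cell2 in the frame of carrier between -0.07 and 0.07 m and y of cell2 in the frame of carrier between -0.008 and 0.008 m and x of cell3 in the frame of carrier between -0.07 and 0.07 m and y of cell3 in the frame of carrier between -0.008 and 0.008 m and x of carrier in the frame of bay above 0.0865 m and y of carrier in the frame of bay between -0.008 and 0.008 m and z of carrier in the frame of bay below 0.005 m and value of joint door below 0.005 m and linear speed of each of carrier, cell0, cell1, cell2, cell3 below 0.02 m/s); the robot touches nothing.
It fails at once if the scanner is moved more than 30 mm (distance of scanner from where it was at the start of the episode above 0.03 m).
It fails at once if the tape roll is moved more than 30 mm (distance of tape from where it was at the start of the episode above 0.03 m).
It fails at once if the screwdriver is moved more than 30 mm (distance of screwdriver from where it was at the start of the episode above 0.03 m).
Of cell0, cell1, cell2, cell3 only 2 to 4 are there at a start; the rules pass over those that are not, and their reading is None.
At some moment in a run one of carrier may be knocked a few centimetres aside while the robot is not near it.
It also fails if it takes over 210 s, if anything falls off the work surface, if the arm or the gripper's body presses on something with over 40 N, if the wrist force passes 120 N, or if a joint passes its speed limit or range.

## Working session

There is one attempt and no reset: what is moved stays moved. The work goes in short steps, Python scripts to look and compute and a tool call to move; the robot and the scene stay as the last step left them, time stands still between calls to the robot, and variables do not carry over. Pictures are saved under pics/ and viewed, at most 14 in all, crops included, and the job is handed in when it is done.

Besides the shell and the picture viewer there is one more tool, called after "Call:" by a JSON object that holds its "fn" and its "kwargs", one argument or row to a line. jog_arm: Moves the arm, as the interface text tells. Its arguments: {"type":"object","properties":{"moves":{"type":"array"},"hand":{"type":"number"},"newtons":{"type":"number"}},"required":["moves"]}

```bash
mkdir -p pics; ls; cat > h.py <<'E'
import numpy as np, cv2
from scipy.spatial.transform import Rotation as R
from cell import arm
def snap(name, fn=None):
    im=arm.get_image(name)
    np.savez(f'{name}.npz',**im)
    if fn: cv2.imwrite('pics/'+fn, im['color'][:,:,::-1])
    return im
def load(name): return dict(np.load(f'{name}.npz'))
def world(im):
    "world xyz of every pixel (pinhole cams)"
    v,u=np.mgrid[0:480,0:640]; z=im['z_map']
    P=np.stack([(u-im['cx'])/im['fx']*z,(v-im['cy'])/im['fy']*z,z],-1)
    M=R.from_rotvec(np.ravel(im['rvec'])).as_matrix()
    return (P-np.ravel(im['tvec']))@M
def ray(im,u,v,h):
    "pixel -> world point at height h"
    M=R.from_rotvec(np.ravel(im['rvec'])).as_matrix(); c=-M.T@np.ravel(im['tvec'])
    d=M.T@np.array([(u-im['cx'])/im['fx'],(v-im['cy'])/im['fy'],1]); return c+d*(h-c[2])/d[2]
def proj(im,p):
    return cv2.projectPoints(np.array(p,float).reshape(-1,3),np.ravel(im['rvec']),np.ravel(im['tvec']),np.array([[im['fx'],0,im['cx']],[0,im['fy'],im['cy']],[0,0,1.]]),None)[0][:,0]
def tool(dw):
    s=arm.observe(); return R.from_rotvec(s['ee_rot']).inv().apply(dw)
E
python3 - <<'E'
from h import *
for n in('top','scene'):
    im=snap(n,n+'0.png'); print(n,im['fx'],im['rvec'],im['tvec'])
s=arm.observe(); print(s); print(R.from_rotvec(s['ee_rot']).as_matrix().round(3))
E
```

```text
pics
top 496.21567142819856 [ 2.04637709 -2.15715585  0.24666722] [0.04115683 0.57278897 1.11754962]
scene 512.0226855267828 [ 1.66222609  2.16659218 -0.64533609] [ 0.12055964 -0.40987142  1.27762673]
{'clock': 0.1, 'joints': array([-1.34357685,  0.43515845,  0.02497415,  1.57403696, -0.0115597 ,
        1.13405593, -0.07509199]), 'dq': array([-0.00126002, -0.00154852,  0.00062243, -0.00498347, -0.00018827,
        0.00125875, -0.00021472]), 'joint_efforts': array([ 4.35587775e-03, -6.69124317e+01,  9.88325290e-01, -3.15144682e+01,
       -6.05466357e-02,  3.75280646e-02, -1.73177121e-06]), 'position': array([0.202329  , 0.59083623, 0.23700836]), 'ee_rot': array([-5.15791510e-01, -3.09888355e+00,  2.37620076e-03]), 'force': array([ 0.27409199, -0.76664765,  1.15839145]), 'ft_torque': array([0.04536191, 0.0162581 , 0.06023273]), 'gripper_force': 0.0, 'width': 0.9984041476172364}
[[-0.946  0.324 -0.   ]
 [ 0.324  0.946 -0.001]
 [-0.    -0.002 -1.   ]]
```

View pics/top0.png

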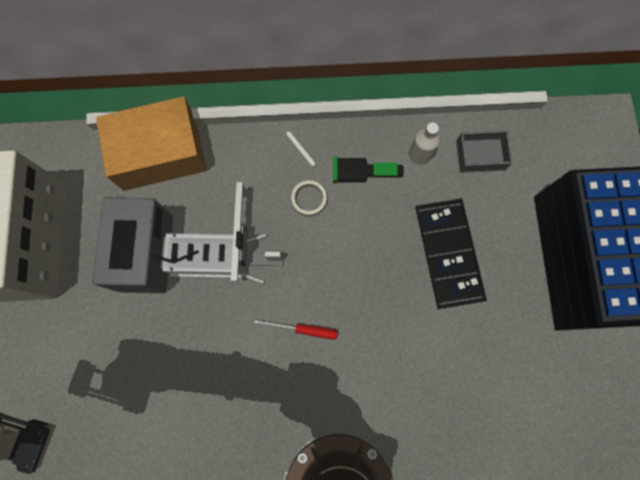

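View pics/scene0.png

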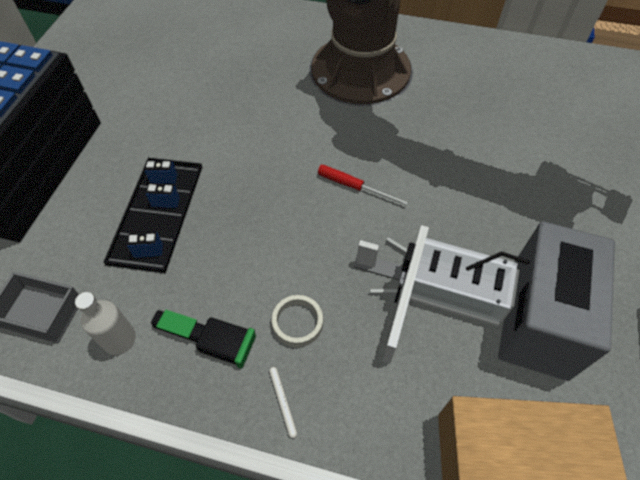

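Top view: bay mouth at about (240,250), facing right. The grip plate is at (273,254), three cells are in the tray at (441,214), (453,262) and (468,285), and the track post is at (240,185). I'll enlarge both areas next.

```bash
python3 - <<'E'
from h import *
im=load('top'); c=im['color'][:,:,::-1]
a=cv2.resize(c[175:300,150:300],None,fx=5,fy=5,interpolation=cv2.INTER_CUBIC)[:600,:]
cv2.imwrite('pics/crop1.png',a)
cv2.imwrite('pics/crop2.png',cv2.resize(c[190:315,400:500],None,fx=4.8,fy=4.8,interpolation=cv2.INTER_CUBIC))
W=world(im)
for n,(u,v) in dict(table=(400,350),plate=(273,254),cellA=(437,217),beam=(240,190),tray=(435,240),cellB=(453,268)).items(): print(n,W[v,u].round(4))
E
```

```text
table [ 0.3028 -0.1653  0.0012]
plate [0.5394 0.125  0.067 ]
cellA [ 0.6144 -0.2767  0.0471]
beam [0.6999 0.1993 0.0745]
tray [ 0.5664 -0.2764  0.0043]
cellB [ 0.4912 -0.3097  0.0177]
```

View pics/crop1.png

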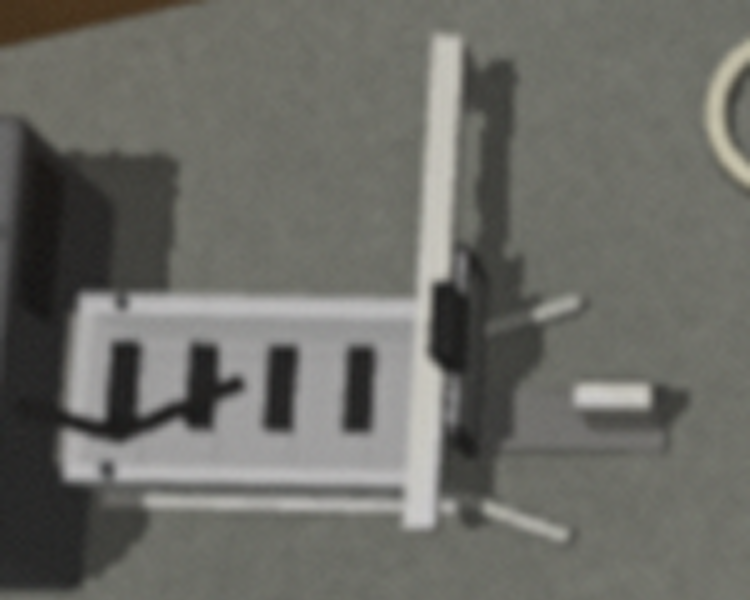

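View pics/crop2.png

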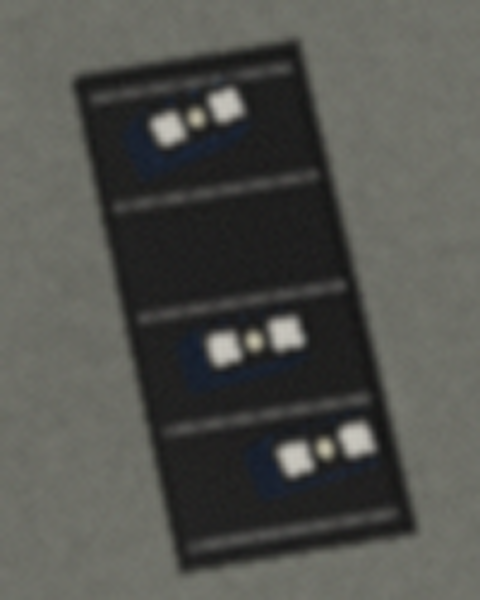

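```bash
cat >> h.py <<'E'
def c1(x,y): return (x+.5)/5-.5+150,(y+.5)/5-.5+175
def c2(x,y): return (x+.5)/4.8-.5+400,(y+.5)/4.8-.5+190
E
python3 - <<'E'
from h import *
im=load('top')
P=lambda f,x,y,h: ray(im,*f(x,y),h)
b1=P(c1,448,35,.078);b2=P(c1,420,527,.078)
d=(b2-b1);print('beam',b1,b2,np.linalg.norm(d)); print('bay x angle from beam',np.degrees(np.arctan2(*(np.array([-d[0],d[1]])[[0,1]]))))
# bay y = d normalised ; bay x = y cross z
y=d/np.linalg.norm(d); x=np.cross(y,[0,0,1]); print('y',y,'x',x,'yaw',np.degrees(np.arctan2(x[1],x[0])))
ga=P(c1,578,302,.014);gb=P(c1,568,537,.014);print('guides',ga,gb,np.linalg.norm(ga-gb),(ga+gb)/2,'dir',(gb-ga)/np.linalg.norm(gb-ga))
pl=[P(c1,*q,.07) for q in((573,383),(652,383),(654,411),(575,411))];print('plate',np.mean(pl,0),np.linalg.norm(pl[0]-pl[1]),np.linalg.norm(pl[0]-pl[3]),'dir',np.degrees(np.arctan2(*(pl[0]-pl[1]+pl[3]-pl[2])[[1,0]])))
tab=[P(c1,*q,.124) for q in((433,283),(467,287),(467,370),(433,360))];print('tab',np.mean(tab,0),[np.linalg.norm(tab[i]-tab[(i+1)%4]) for i in range(4)])
for n,a,b in(('A',(168,130),(226,105)),('B',(224,350),(286,333)),('C',(295,459),(356,440))):
    p=P(c2,*a,.052);q=P(c2,*b,.052);print(n,(p+q)/2,np.linalg.norm(p-q),'y-yaw',np.degrees(np.arctan2(*(p-q)[[1,0]])))
t=[P(c2,*q,.014) for q in((75,78),(298,40),(415,530),(184,570))];print('tray',np.mean(t,0),[np.linalg.norm(t[i]-t[(i+1)%4]).round(4) for i in range(4)],np.degrees(np.arctan2(*(t[0]-t[3])[[1,0]])))
# depth: upward surfaces in the bay region
W=world(im)
for nm,lo,hi,reg in(('plate',.06,.075,(slice(245,265),slice(262,286))),('tab',.11,.13,(slice(228,252),slice(232,246))),('A',.046,.056,(slice(205,225),slice(425,455)))):
    w=W[reg].reshape(-1,3); m=(w[:,2]>lo)&(w[:,2]<hi); print(nm,m.sum(),w[m].mean(0),w[m].min(0),w[m].max(0))
E
```

```text
beam [0.72014844 0.20033045 0.078     ] [0.48067025 0.21698791 0.078     ] 0.24005681946761448
bay x angle from beam 86.02106715934104
y [-0.99758963  0.06938967  0.        ] x [ 0.06938967  0.99758963 -0.        ] yaw 86.02106715934104
guides [0.59940076 0.14762178 0.014     ] [0.4817369  0.15572325 0.014     ] 0.11794243593613861 [0.54056883 0.15167251 0.014     ] dir [-0.99763805  0.06869005  0.        ]
plate [0.53884564 0.1264053  0.07      ] 0.03730727944276078 0.013513942366559456 dir 86.97576945786012
tab [0.56505154 0.19444982 0.124     ] [np.float64(0.0156264585198868), np.float64(0.03851709783354607), np.float64(0.016170208155423835), np.float64(0.035784239832115726)]
A [ 0.6199967  -0.28515561  0.052     ] 0.03294228425846684 y-yaw 110.5699082516622
B [ 0.5033606  -0.30152292  0.052     ] 0.03248729457522449 y-yaw 102.29670975050084
C [ 0.44781335 -0.33006048  0.052     ] 0.032041827468852965 y-yaw 104.03126481837512
tray [ 0.53248982 -0.30788273  0.014     ] [np.float64(0.1206), np.float64(0.2619), np.float64(0.1192), np.float64(0.2612)] 6.59279904087934
plate 83 [0.53862966 0.12630541 0.06808361] [0.53271962 0.10846995 0.06011907] [0.54492358 0.14418488 0.07286054]
tab 96 [0.56730662 0.1973793  0.12174421] [0.54969262 0.19107233 0.11112298] [0.58625617 0.203167   0.12840964]
A 188 [ 0.61920651 -0.28466633  0.04906853] [ 0.59928911 -0.31369144  0.04610269] [ 0.64091552 -0.25739449  0.05562726]
```

```bash
cat >> h.py <<'E'
BX=np.radians(86.0); BO=np.array([.5444,.2066,0])   # bay yaw, origin
Bx=np.array([np.cos(BX),np.sin(BX),0]); By=np.array([-np.sin(BX),np.cos(BX),0])
def bay(x,y,z=0): return BO+x*Bx+y*By+np.array([0,0,z])
def inbay(p): d=np.asarray(p)-BO; return np.array([d@Bx,d@By,d[2]])
def go(p,yaw=None):
    "tool shift (and spin) from measured pose to world TCP p, tool y at yaw (deg, mod 180)"
    s=arm.observe(); r=R.from_rotvec(s['ee_rot']); M=r.as_matrix()
    t=r.inv().apply(np.asarray(p)-s['position']); cur=np.degrees(np.arctan2(M[1,1],M[0,1])); sp=0
    if yaw is not None: sp=-np.radians((yaw-cur+90)%180-90)
    print('shift',t.round(4),'spin',round(sp,3),'| at',s['position'].round(4),'yaw',round(cur,1),'q7',s['joints'][6].round(2),'F',s['force'].round(1),'w',round(s['width']*.0918,4),'t',s['clock'])
E
python3 - <<'E'
from h import *
print(inbay([.5673,.1974,.124]), bay(-.006,-.0235,.1))
go([*bay(-.006,-.0235)[:2],.17],86)
E
```

```text
[-0.00758017 -0.02348598  0.124     ] [0.56742422 0.19897534 0.1       ]
shift [-0.4723 -0.2524  0.0675] spin -0.26 | at [0.2023 0.5908 0.237 ] yaw 71.1 q7 -0.08 F [ 0.3 -0.8  1.2] w 0.0917 t 0.1
```

Call:
{"fn": "jog_arm", "kwargs": {
  "moves": [
    [-0.06,-0.03,0,0],
    [-0.12,-0.06,0,-0.1],
    [-0.17,-0.09,0,-0.2],
    [-0.22,-0.12,0,-0.26],
    [-0.27,-0.145,0,-0.26],
    [-0.32,-0.17,0,-0.26],
    [-0.37,-0.2,0,-0.26],
    [-0.42,-0.225,0,-0.26],
    [-0.472,-0.252,0,-0.26],
    [-0.472,-0.252,0,-0.26],
    [-0.472,-0.252,0,-0.26],
    [-0.472,-0.252,0.03,-0.26],
    [-0.472,-0.252,0.067,-0.26],
    [-0.472,-0.252,0.067,-0.26],
    [-0.472,-0.252,0.067,-0.26],
    [-0.472,-0.252,0.067,-0.26]
  ],
  "hand": 0.06
}}

```text
clock: 2.1
position: [0.5681, 0.2008, 0.1724]
ee_rot: [0.109, 3.137, 0.002]
force: [0.1, 0.4, -0.2]
width: 0.653
gripper_force: 0.0
```

```bash
python3 - <<'E'
from h import *
go([*bay(-.006,-.0235)[:2],.100],86)
E
```

```text
shift [ 0.0007 -0.0019  0.0724] spin 0.001 | at [0.5681 0.2008 0.1724] yaw 86.0 q7 1.14 F [ 0.1  0.4 -0.2] w 0.0599 t 2.1
```

Call:
{"fn": "jog_arm", "kwargs": {
  "moves": [
    [0,-0.002,0.04,0],
    [0,-0.002,0.07,0],
    [0,-0.002,0.07,0],
    [0,-0.002,0.07,0]
  ]
}}

```text
clock: 2.6
position: [0.5682, 0.1984, 0.1024]
ee_rot: [0.11, 3.138, 0.002]
force: [0.3, 0.1, 0.6]
width: 0.651
gripper_force: 0.0
```

Call:
{"fn": "jog_arm", "kwargs": {
  "moves": [
    [0,0,0,0],
    [0,0,0,0],
    [0,0,0,0],
    [0,0,0,0],
    [0,0,0,0]
  ],
  "hand": 0,
  "newtons": 15
}}

```text
clock: 3.22
position: [0.5672, 0.198, 0.1007]
ee_rot: [-0.11, -3.14, 0.0]
force: [0.3, 0.2, -0.2]
width: 0.163
gripper_force: 0.0
```

Call:
{"fn": "jog_arm", "kwargs": {
  "moves": [
    [0,0,0,0],
    [0,0,0,0],
    [0,0,0,0]
  ]
}}

```text
clock: 3.6
position: [0.5672, 0.1987, 0.1008]
ee_rot: [0.109, 3.139, 0.001]
force: [0.4, 4.4, -1.5]
width: 0.127
gripper_force: 15.0
```

Call:
{"fn": "jog_arm", "kwargs": {
  "moves": [
    [-0.008,0,0,0],
    [-0.016,0,0,0],
    [-0.024,0,0,0],
    [-0.032,0,0,0],
    [-0.04,0,0,0],
    [-0.048,0,0,0],
    [-0.056,0,0,0],
    [-0.064,0,0,0],
    [-0.072,0,0,0],
    [-0.08,0,0,0],
    [-0.086,0,0,0],
    [-0.09,0,0,0],
    [-0.093,0,0,0],
    [-0.095,0,0,0],
    [-0.095,0,0,0],
    [-0.095,0,0,0]
  ]
}}

```text
clock: 5.6
position: [0.6564, 0.1923, 0.0983]
ee_rot: [-0.107, -3.128, 0.002]
force: [-16.3, 3.7, 0.1]
width: 0.129
gripper_force: 15.0
```

```bash
python3 - <<'E'
from h import *
print(inbay(arm.observe()['position'])); go([0.5,.1,.1])
E
```

```text
[-0.00642956 -0.11273721  0.09830111]
shift [ 0.1498 -0.1028  0.0002] spin 0 | at [0.6564 0.1923 0.0983] yaw 86.1 q7 1.22 F [-16.3   3.7   0.1] w 0.0119 t 5.6
```

Call:
{"fn": "jog_arm", "kwargs": {
  "moves": [
    [0.006,0,0,0],
    [0.006,0,0,0]
  ]
}}

```text
clock: 5.85
position: [0.6541, 0.1925, 0.0985]
ee_rot: [-0.108, -3.135, 0.0]
force: [-1.2, 6.1, -10.8]
width: 0.129
gripper_force: 15.0
```

Call:
{"fn": "jog_arm", "kwargs": {
  "moves": [
    [0,0,0,0],
    [0,0,0,0],
    [0,0,0,0],
    [0,0,-0.04,0],
    [0,0,-0.1,0],
    [0,0,-0.1,0],
    [0,0,-0.1,0]
  ],
  "hand": 0.05
}}

```text
clock: 6.72
position: [0.656, 0.1915, 0.2009]
ee_rot: [0.11, 3.139, 0.0]
force: [0.2, 0.1, 0.2]
width: 0.545
gripper_force: 0.0
```

```bash
python3 - <<'E'
from h import *
im=snap('scene','scene1.png')
go([.5387,.1263,.13],176)
E
```

```text
shift [ 0.1119 -0.0731  0.0701] spin 1.571 | at [0.6555 0.1915 0.1999] yaw 86.0 q7 1.21 F [ 0.1 -1.  -1.2] w 0.0501 t 6.775
```

View pics/scene1.png

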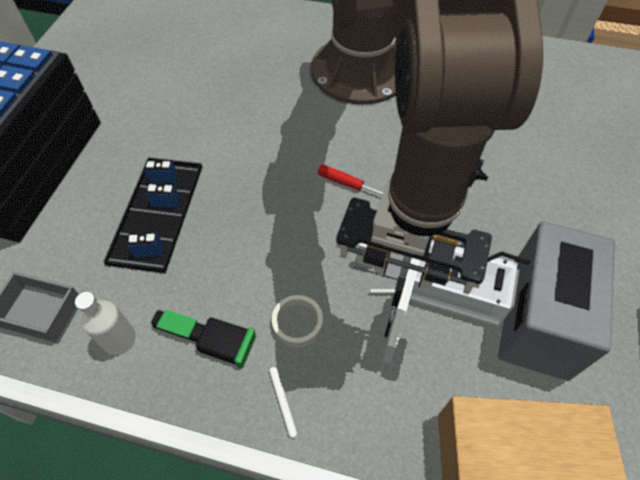

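Scene view: the gripper is over the end of the beam, around (400,250), with the door hidden beneath it. The bystanders haven't moved. Next is the carrier's grip plate.

Call:
{"fn": "jog_arm", "kwargs": {
  "moves": [
    [0.03,-0.03,0,0.17],
    [0.07,-0.06,0,0.34],
    [0.112,-0.073,0,0.52],
    [0.112,-0.073,0,0.7],
    [0.112,-0.073,0,0.88],
    [0.112,-0.073,0,1.05],
    [0.112,-0.073,0,1.22],
    [0.112,-0.073,0,1.4],
    [0.112,-0.073,0,1.571],
    [0.112,-0.073,0.03,1.571],
    [0.112,-0.073,0.07,1.571],
    [0.112,-0.073,0.07,1.571],
    [0.112,-0.073,0.07,1.571],
    [0.112,-0.073,0.07,1.571]
  ]
}}

```text
clock: 8.52
position: [0.5401, 0.1269, 0.132]
ee_rot: [2.297, 2.142, 0.003]
force: [0.1, 0.3, -0.4]
width: 0.543
gripper_force: 0.0
```

```bash
python3 - <<'E'
from h import *
go([.5387,.1263,.042],176); s=arm.observe(); print(R.from_rotvec(s['ee_rot']).as_matrix().round(3))
E
```

```text
shift [-0.0007 -0.0015  0.09  ] spin -0.0 | at [0.5401 0.1269 0.132 ] yaw -4.0 q7 -0.12 F [ 0.1  0.3 -0.4] w 0.0498 t 8.525
[[ 0.07   0.998  0.002]
 [ 0.998 -0.07   0.001]
 [ 0.001  0.002 -1.   ]]
```

Call:
{"fn": "jog_arm", "kwargs": {
  "moves": [
    [0,-0.001,0.05,0],
    [0,-0.001,0.089,0],
    [0,-0.001,0.089,0],
    [0,-0.001,0.089,0]
  ]
}}

```text
clock: 9.02
position: [0.5394, 0.127, 0.0435]
ee_rot: [2.298, 2.141, 0.003]
force: [0.5, 0.5, -0.4]
width: 0.548
gripper_force: 0.0
```

Call:
{"fn": "jog_arm", "kwargs": {
  "moves": [
    [0,0,0,0],
    [0,0,0,0],
    [0,0,0,0],
    [0,0,0,0],
    [0,0,0,0],
    [0,0,0,0],
    [0,0,0,0]
  ],
  "hand": 0,
  "newtons": 20
}}

```text
clock: 9.9
position: [0.5385, 0.1269, 0.0419]
ee_rot: [2.298, 2.142, 0.001]
force: [0.3, -0.3, 4.0]
width: 0.13
gripper_force: 20.0
```

Call:
{"fn": "jog_arm", "kwargs": {
  "moves": [
    [-0.008,0,0,0],
    [-0.02,0,0,0],
    [-0.035,0,0,0],
    [-0.05,0,0,0],
    [-0.065,0,0,0],
    [-0.08,0,0,0],
    [-0.095,0,0,0],
    [-0.11,0,0,0],
    [-0.125,0,0,0],
    [-0.14,0,0,0],
    [-0.155,0,0,0],
    [-0.17,0,0,0],
    [-0.185,0,0,0],
    [-0.2,0,0,0],
    [-0.215,0,0,0],
    [-0.225,0,0,0],
    [-0.23,0,0,0],
    [-0.23,0,0,0],
    [-0.23,0,0,0]
  ]
}}

```text
clock: 12.28
position: [0.5216, -0.1036, 0.0419]
ee_rot: [2.299, 2.141, -0.0]
force: [0.0, 0.2, 7.4]
width: 0.127
gripper_force: 20.0
```

Call:
{"fn": "jog_arm", "kwargs": {
  "moves": [
    [0,0,0,0],
    [0,0,0,0],
    [0,0,0,0],
    [0,0,-0.05,0],
    [0,0,-0.1,0],
    [0,0,-0.12,0],
    [0,0,-0.12,0]
  ],
  "hand": 0.05
}}

```text
clock: 13.15
position: [0.5229, -0.1027, 0.1631]
ee_rot: [2.296, 2.141, 0.004]
force: [-0.7, 0.4, 0.2]
width: 0.541
gripper_force: 0.0
```

```bash
python3 - <<'E'
from h import *
go([.62,-.285,.14],110.5); s=arm.observe(); print(s['joints'].round(2),inbay(s['position']))
E
```

```text
shift [-0.1751  0.1095  0.0233] spin 1.143 | at [ 0.5229 -0.1027  0.1631] yaw -4.0 q7 0.26 F [-0.7  0.4  0.2] w 0.0497 t 13.15
[-0.27  0.38  0.48  1.92 -0.23  0.89  0.26] [-3.10009913e-01 -1.40858642e-04  1.63077650e-01]
```

Call:
{"fn": "jog_arm", "kwargs": {
  "moves": [
    [-0.03,0.02,0,0.16],
    [-0.07,0.04,0,0.32],
    [-0.11,0.07,0,0.48],
    [-0.15,0.09,0,0.64],
    [-0.175,0.109,0,0.8],
    [-0.175,0.109,0,0.97],
    [-0.175,0.109,0,1.143],
    [-0.175,0.109,0.023,1.143],
    [-0.175,0.109,0.023,1.143],
    [-0.175,0.109,0.023,1.143],
    [-0.175,0.109,0.023,1.143]
  ],
  "hand": 0.078
}}

```text
clock: 14.52
position: [0.6187, -0.2851, 0.1393]
ee_rot: [3.091, 0.559, 0.001]
force: [1.2, -0.6, 0.2]
width: 0.849
gripper_force: 0.0
```

```bash
python3 - <<'E'
from h import *
im=snap('top','top1.png'); w=arm.get_image('wrist'); np.savez('wrist.npz',**w)
c=im['color'][:,:,::-1]; a=cv2.resize(c[195:295,230:400],None,fx=4.5,fy=4.5,interpolation=cv2.INTER_CUBIC)
cv2.imwrite('pics/crop3.png',a); cv2.imwrite('pics/wrist1.png',w['color'][:,:,::-1])
go([.62,-.285,.035],110.5)
E
```

```text
shift [0.001  0.0004 0.1044] spin -0.0 | at [ 0.6188 -0.285   0.1394] yaw -69.5 q7 -0.42 F [-1.  -0.2  0.2] w 0.0783 t 14.625
```

View pics/crop3.png

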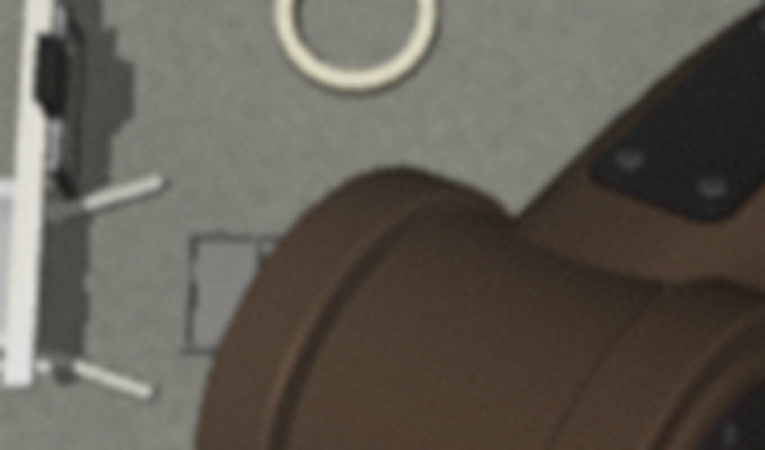

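View pics/wrist1.png

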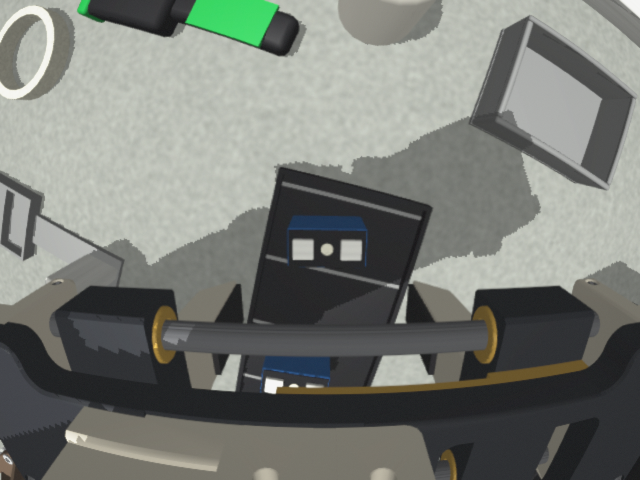

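Door is open, with the tab at crop3 (52,75). The carrier's front end is at crop3 (187,237)–(185,352). In the wrist view, cell A's terminals are at (302,250) and (351,250), level with the jaws.

```bash
cat >> h.py <<'E'
def wray(im,u,v,h):
    M=R.from_rotvec(np.ravel(im['rvec'])).as_matrix(); c=-M.T@np.ravel(im['tvec'])
    p=np.array([(u-im['cx'])/im['fx'],(v-im['cy'])/im['fy']]); r=np.hypot(*p)
    d=M.T@np.array([*(p/r*np.sin(r)),np.cos(r)]); return c+d*(h-c[2])/d[2]
E
python3 - <<'E'
from h import *
w=load('wrist'); a=wray(w,302,250,.052);b=wray(w,351,250,.052); print(a,b,(a+b)/2,np.linalg.norm(a-b),np.degrees(np.arctan2(*(a-b)[[1,0]])))
t=load('top'); t=dict(np.load('top.npz')); c3=lambda x,y:((x+.5)/4.5-.5+230,(y+.5)/4.5-.5+195)
print([inbay(ray(t,*c3(*q),.018)) for q in((187,237),(185,352))])
g=[ray(t,*c3(*q),.014) for q in ((160,183),(150,392))];print([inbay(q) for q in g])
E
```

```text
[ 0.61647457 -0.27201361  0.052     ] [ 0.62778476 -0.302254    0.052     ] [ 0.62212966 -0.28713381  0.052     ] 0.0322862464261914 110.50626829402383
[array([-0.07155278, -0.02710557,  0.018     ]), array([-0.07300285,  0.03668874,  0.018     ])]
[array([-0.05494499, -0.05826763,  0.014     ]), array([-0.05447048,  0.05829054,  0.014     ])]
```

```bash
python3 - <<'E'
from h import *
go([.621,-.286,.035],110.5)
E
```

```text
shift [0.0016 0.0017 0.1044] spin -0.0 | at [ 0.6188 -0.285   0.1394] yaw -69.5 q7 -0.42 F [-1.  -0.2  0.2] w 0.0783 t 14.625
```

Call:
{"fn": "jog_arm", "kwargs": {
  "moves": [
    [0.0015,0.0015,0.04,0],
    [0.0015,0.0015,0.08,0],
    [0.0015,0.0015,0.103,0],
    [0.0015,0.0015,0.103,0],
    [0.0015,0.0015,0.103,0],
    [0.0015,0.0015,0.103,0]
  ]
}}

```text
clock: 15.38
position: [0.6214, -0.2862, 0.0374]
ee_rot: [3.09, 0.559, 0.003]
force: [0.3, -0.3, 0.3]
width: 0.847
gripper_force: 0.0
```

Call:
{"fn": "jog_arm", "kwargs": {
  "moves": [
    [0,0,0,0],
    [0,0,0,0],
    [0,0,0,0],
    [0,0,0,0],
    [0,0,0,0],
    [0,0,0,0]
  ],
  "hand": 0.03,
  "newtons": 20
}}

```text
clock: 16.12
position: [0.6206, -0.2856, 0.0359]
ee_rot: [-3.091, -0.559, -0.0]
force: [-0.3, 1.1, 4.7]
width: 0.588
gripper_force: 19.9
```

```bash
python3 - <<'E'
from h import *
go([*bay(-.26,0)[:2],.17],-4)
E
```

```text
shift [-0.0068 -0.2511 -0.1341] spin -1.143 | at [ 0.6206 -0.2856  0.0359] yaw -69.5 q7 -0.35 F [-0.3  1.1  4.7] w 0.054 t 16.125
```

Call:
{"fn": "jog_arm", "kwargs": {
  "moves": [
    [0,0,-0.03,0],
    [0,0,-0.07,0],
    [0,0,-0.11,0],
    [0,-0.02,-0.134,0],
    [0,-0.06,-0.134,-0.16],
    [0,-0.1,-0.134,-0.32],
    [0,-0.14,-0.134,-0.48],
    [0,-0.18,-0.134,-0.64],
    [-0.007,-0.22,-0.134,-0.8],
    [-0.007,-0.251,-0.134,-0.97],
    [-0.007,-0.251,-0.134,-1.143],
    [-0.007,-0.251,-0.134,-1.143],
    [-0.007,-0.251,-0.134,-1.143],
    [-0.007,-0.251,-0.134,-1.143]
  ]
}}

```text
clock: 17.88
position: [0.526, -0.0535, 0.1696]
ee_rot: [2.301, 2.139, -0.001]
force: [0.1, -0.6, -2.3]
width: 0.582
gripper_force: 20.0
```

```bash
python3 - <<'E'
from h import *
w=arm.get_image('wrist'); np.savez('wrist.npz',**w)
cv2.imwrite('pics/wrist2.png',w['color'][:,:,::-1]); snap('scene','scene2.png')
go([*bay(-.26,0)[:2],.17],-4)
E
```

```text
shift [ 0.0005  0.0002 -0.0004] spin -0.002 | at [ 0.5261 -0.0533  0.1696] yaw -4.1 q7 0.17 F [ 0.5 -0.4 -1.8] w 0.0539 t 17.975
```

View pics/wrist2.png

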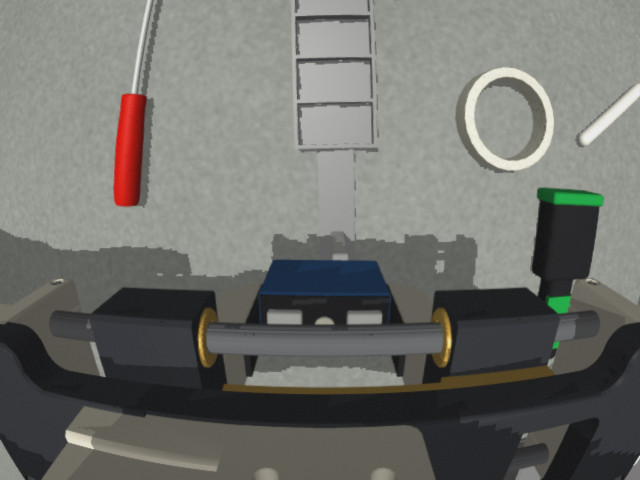

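```bash
python3 - <<'E'
from h import *
w=load('wrist')
c=cv2.resize(w['color'][0:165,270:400,::-1],None,fx=3.6,fy=3.6,interpolation=cv2.INTER_CUBIC); cv2.imwrite('pics/crop4.png',c)
E
```

```text
(no output)
```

View pics/crop4.png

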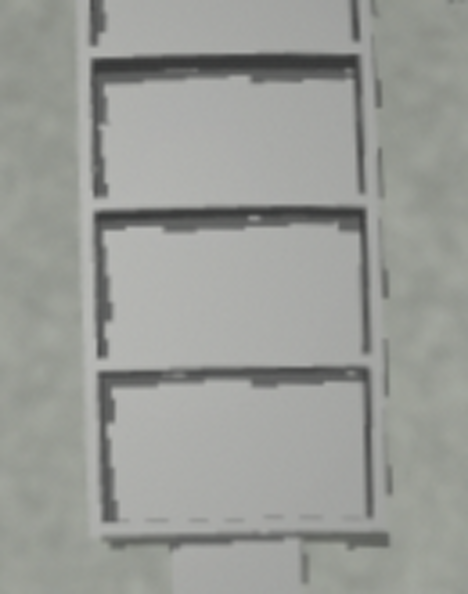

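```bash
cat >> h.py <<'E'
def carrier(im,f,rows,h=.018):
    "rows: (carrier x, left px, right px) of divider ends at outer edges -> origin, yaw"
    xs=np.array([r[0] for r in rows]); L=np.array([wray(im,*f(*r[1]),h) for r in rows]); Q=np.array([wray(im,*f(*r[2]),h) for r in rows])
    print('widths',np.linalg.norm(L-Q,axis=1).round(4)); C=((L+Q)/2)[:,:2]
    d=np.polyfit(xs,C,1); yaw=np.degrees(np.arctan2(d[0][1],d[0][0])); print('scale',np.hypot(*d[0]),'origin',d[1],'yaw',yaw,'bay',inbay([*d[1],0])); return d
E
python3 - <<'E'
from h import *
w=load('wrist'); f=lambda x,y:((x+.5)/3.6-.5+270,(y+.5)/3.6-.5)
d=carrier(w,f,[(-.074,(92,528),(386,528)),(-.037,(88,364),(381,365)),(0,(84,204),(377,204)),(.037,(80,51),(371,51))])
for x in(-.0555,-.0185,.0185,.0555): print(x,d[1]+x*d[0]/np.hypot(*d[0]))
E
```

```text
widths [0.0651 0.0644 0.0645 0.0648]
scale 0.9996864173276674 origin [0.54414037 0.08729175] yaw 87.34472918706653 bay [-0.11903573 -0.00806352  0.        ]
-0.0555 [0.54156924 0.03185134]
-0.0185 [0.54328332 0.06881161]
0.0185 [0.54499741 0.10577189]
0.0555 [0.5467115  0.14273216]
```

```bash
python3 - <<'E'
from h import *
s=load('scene'); c=s['color'][:,:,::-1].copy()
a=np.radians(87.34); X=np.array([np.cos(a),np.sin(a),0]);Y=np.array([-np.sin(a),np.cos(a),0]); O=np.array([.5441,.0873,0])
pts=[O+x*X+y*Y+[0,0,.018] for x,y in((-.0755,-.033),(.0755,-.033),(.0755,.033),(-.0755,.033))]
pp=proj(s,pts)
a=c[180:330,260:460]; a=cv2.resize(a,None,fx=4,fy=4,interpolation=cv2.INTER_CUBIC)
for p in pp: cv2.circle(a,tuple(int(k) for k in ((p-[260,180])*4)),3,(0,0,255),-1)
cv2.imwrite('pics/scene2c.png',a)
E
```

```text
(no output)
```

View pics/scene2c.png

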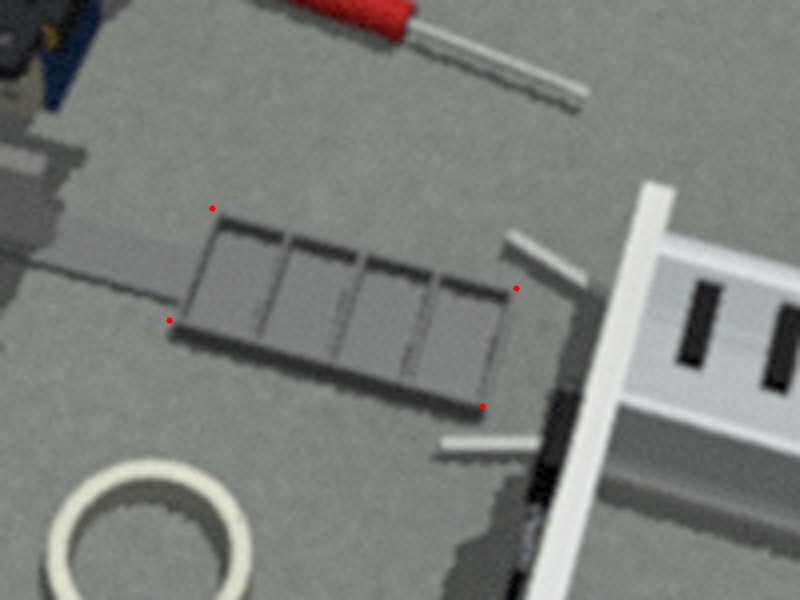

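The overlay (red corner dots on scene2c) confirms the wrist measurement. The carrier was knocked and now sits at bay x −0.119, y −0.008, yaw 87.3°. I'll place cell A in the pocket at +18.5.

```bash
python3 - <<'E'
from h import *
go([.5450,.1058,.10],-2.7)
E
```

```text
shift [0.1601 0.0075 0.0696] spin -0.025 | at [ 0.5261 -0.0533  0.1696] yaw -4.1 q7 0.17 F [ 0.5 -0.4 -1.8] w 0.0539 t 17.975
```

Call:
{"fn": "jog_arm", "kwargs": {
  "moves": [
    [0.04,0.0075,0,-0.025],
    [0.08,0.0075,0,-0.025],
    [0.12,0.0075,0,-0.025],
    [0.15,0.0075,0,-0.025],
    [0.16,0.0075,0,-0.025],
    [0.16,0.0075,0.03,-0.025],
    [0.16,0.0075,0.07,-0.025],
    [0.16,0.0075,0.07,-0.025],
    [0.16,0.0075,0.07,-0.025],
    [0.16,0.0075,0.07,-0.025],
    [0.16,0.0075,0.07,-0.025]
  ]
}}

```text
clock: 19.35
position: [0.5454, 0.1062, 0.1009]
ee_rot: [2.27, 2.17, 0.003]
force: [0.3, 0.8, -2.3]
width: 0.586
gripper_force: 20.0
```

```bash
python3 - <<'E'
from h import *
snap('scene')
go([.5450,.1058,.038],-2.7)
E
```

```text
shift [-0.0005 -0.0003  0.0626] spin 0.002 | at [0.5452 0.1062 0.1006] yaw -2.6 q7 -0.05 F [ 0.5  0.2 -0.7] w 0.0537 t 19.4
```

Well aligned, so I'll lower it gently.

Call:
{"fn": "jog_arm", "kwargs": {
  "moves": [
    [0,0,0.025,0],
    [0,0,0.04,0],
    [0,0,0.048,0],
    [0,0,0.053,0],
    [0,0,0.057,0],
    [0,0,0.06,0],
    [0,0,0.062,0],
    [0,0,0.062,0],
    [0,0,0.062,0],
    [0,0,0.062,0]
  ]
}}

```text
clock: 20.65
position: [0.5448, 0.1061, 0.0378]
ee_rot: [2.271, 2.171, 0.0]
force: [0.6, 0.4, -0.4]
width: 0.588
gripper_force: 20.0
```

Call:
{"fn": "jog_arm", "kwargs": {
  "moves": [
    [0,0,0,0],
    [0,0,0,0],
    [0,0,0,0],
    [0,0,-0.03,0],
    [0,0,-0.08,0],
    [0,0,-0.11,0],
    [0,0,-0.11,0],
    [0,0,-0.11,0]
  ],
  "hand": 0.078
}}

```text
clock: 21.65
position: [0.5442, 0.1062, 0.1471]
ee_rot: [-2.27, -2.171, 0.001]
force: [0.7, -0.2, 0.1]
width: 0.85
gripper_force: 0.0
```

```bash
python3 - <<'E'
from h import *
a=np.radians(102.3-90); print(a)
go([.4925,-.304,.14],102.3)
E
```

```text
0.21467549799530247
shift [-0.4121 -0.0333  0.0071] spin 1.311 | at [0.5442 0.1062 0.1471] yaw -2.6 q7 -0.08 F [ 0.7 -0.2  0.1] w 0.078 t 21.65
```

Call:
{"fn": "jog_arm", "kwargs": {
  "moves": [
    [-0.05,0,0,0],
    [-0.1,-0.01,0,0.18],
    [-0.15,-0.01,0,0.36],
    [-0.2,-0.02,0,0.54],
    [-0.25,-0.02,0,0.72],
    [-0.3,-0.03,0,0.9],
    [-0.35,-0.033,0,1.08],
    [-0.4,-0.033,0,1.26],
    [-0.412,-0.033,0,1.31],
    [-0.412,-0.033,0.007,1.31],
    [-0.412,-0.033,0.007,1.31],
    [-0.412,-0.033,0.007,1.31]
  ]
}}

```text
clock: 23.15
position: [0.4936, -0.3023, 0.1404]
ee_rot: [-3.122, -0.343, 0.0]
force: [0.4, 0.7, 0.3]
width: 0.848
gripper_force: 0.0
```

```bash
python3 - <<'E'
from h import *
w=arm.get_image('wrist'); np.savez('wrist.npz',**w); t=snap('top'); snap('scene')
a=w['color'][130:300,220:440,::-1]; a=cv2.resize(a,None,fx=3.6,fy=3.6,interpolation=cv2.INTER_CUBIC); cv2.imwrite('pics/wrist3.png',a)
c=load('scene')['color'][:,:,::-1][180:330,260:460]; cv2.imwrite('pics/scene3c.png',cv2.resize(c,None,fx=4,fy=4,interpolation=cv2.INTER_CUBIC))
go([.5034,-.3015,.035],102.3)
E
```

```text
shift [0.0099 0.0005 0.1059] spin 0.003 | at [ 0.4935 -0.3032  0.1409] yaw -77.6 q7 -0.4 F [ 0.3 -0.2 -0.3] w 0.0783 t 23.3
```

View pics/wrist3.png

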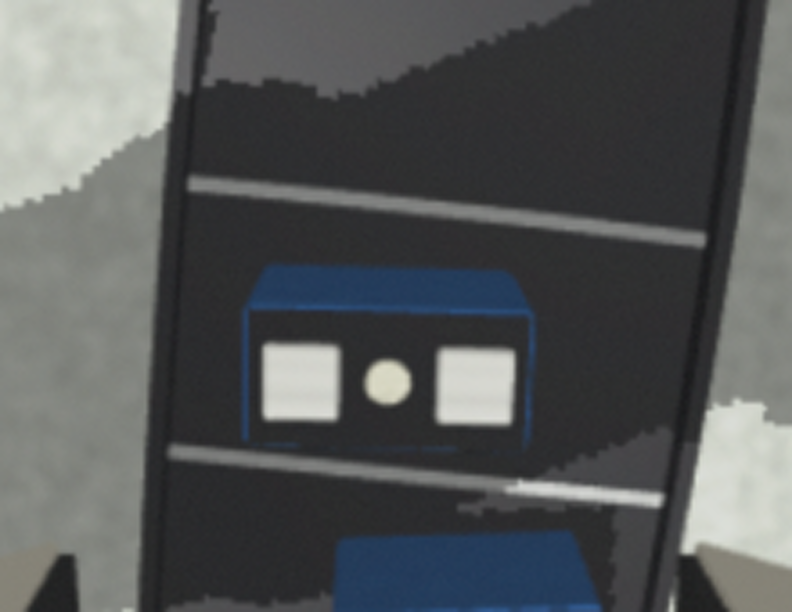

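View pics/scene3c.png

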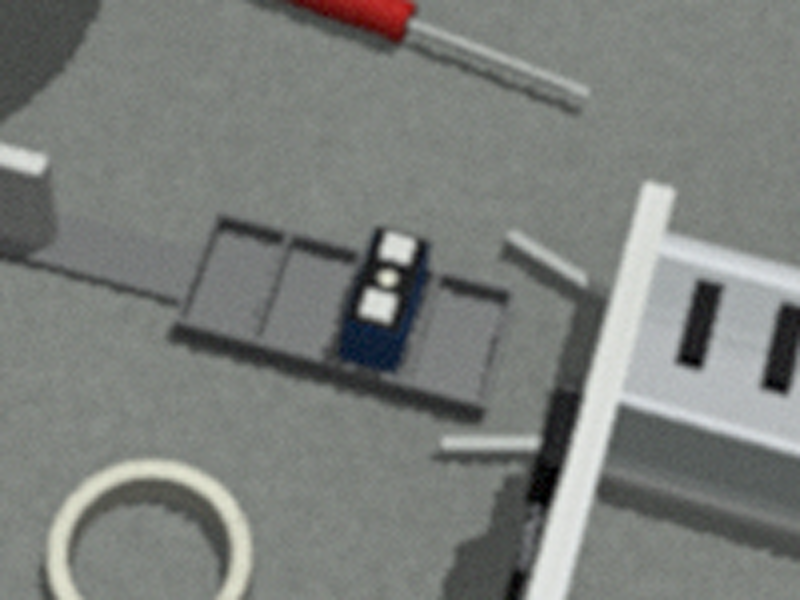

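Cell A is seated in the third pocket, at scene3c (385,295), and the carrier hasn't moved. Cell B's terminals are at wrist3 (301,382) and (475,386).

```bash
python3 - <<'E'
from h import *
w=load('wrist'); f=lambda x,y:((x+.5)/3.6-.5+220,(y+.5)/3.6-.5+130)
a=wray(w,*f(301,382),.052);b=wray(w,*f(475,386),.052); m=(a+b)/2; print(m,np.linalg.norm(a-b),np.degrees(np.arctan2(*(a-b)[[1,0]])))
p=(m+np.array([.5034,-.3015,.052]))/2; print(p)
go([p[0],p[1],.035],102.3)
E
```

```text
[ 0.5056533  -0.30329694  0.052     ] 0.03165562881405894 101.22037761853612
[ 0.50452665 -0.30239847  0.052     ]
shift [0.0109 0.0016 0.1059] spin 0.003 | at [ 0.4935 -0.3032  0.1409] yaw -77.6 q7 -0.4 F [ 0.3 -0.2 -0.3] w 0.0783 t 23.3
```

Call:
{"fn": "jog_arm", "kwargs": {
  "moves": [
    [0.011,0.0015,0.01,0.012],
    [0.011,0.0015,0.04,0.012],
    [0.011,0.0015,0.08,0.012],
    [0.011,0.0015,0.105,0.012],
    [0.011,0.0015,0.105,0.012],
    [0.011,0.0015,0.105,0.012],
    [0.011,0.0015,0.105,0.012]
  ]
}}

```text
clock: 24.18
position: [0.5051, -0.3035, 0.0368]
ee_rot: [3.124, 0.319, 0.003]
force: [0.5, -0.3, -0.5]
width: 0.847
gripper_force: 0.0
```

Call:
{"fn": "jog_arm", "kwargs": {
  "moves": [
    [0,0,0,0],
    [0,0,0,0],
    [0,0,0,0],
    [0,0,0,0],
    [0,0,0,0],
    [0,0,0,0]
  ],
  "hand": 0.03,
  "newtons": 20
}}

```text
clock: 24.92
position: [0.5043, -0.303, 0.0359]
ee_rot: [-3.125, -0.319, -0.0]
force: [-1.2, 1.3, 5.8]
width: 0.589
gripper_force: 20.0
```

```bash
python3 - <<'E'
from h import *
go([.5433,.0688,.13],-2.7)
E
```

```text
shift [ 0.1134 -0.3563 -0.094 ] spin -1.32 | at [ 0.5043 -0.303   0.0359] yaw -78.3 q7 -0.31 F [-1.2  1.3  5.8] w 0.0541 t 24.925
```

Call:
{"fn": "jog_arm", "kwargs": {
  "moves": [
    [0,0,-0.04,0],
    [0,0,-0.08,0],
    [0,0,-0.094,0],
    [0.015,-0.05,-0.094,-0.17],
    [0.03,-0.1,-0.094,-0.34],
    [0.045,-0.15,-0.094,-0.51],
    [0.06,-0.2,-0.094,-0.68],
    [0.08,-0.25,-0.094,-0.85],
    [0.1,-0.3,-0.094,-1.02],
    [0.11,-0.34,-0.094,-1.19],
    [0.1135,-0.356,-0.094,-1.32],
    [0.1135,-0.356,-0.094,-1.32],
    [0.1135,-0.356,-0.08,-1.32],
    [0.1135,-0.356,-0.065,-1.32],
    [0.1135,-0.356,-0.065,-1.32],
    [0.1135,-0.356,-0.065,-1.32],
    [0.1135,-0.356,-0.065,-1.32]
  ]
}}

```text
clock: 27.05
position: [0.5437, 0.0684, 0.1011]
ee_rot: [2.273, 2.168, 0.001]
force: [0.1, -0.2, -0.7]
width: 0.587
gripper_force: 20.0
```

```bash
python3 - <<'E'
from h import *
# compare carrier region of scene with previous image (knock check)
o=load('scene'); n=snap('scene'); d=np.abs(o['color'].astype(int)-n['color']).sum(2)[225:290,300:325]; print('diff near-end region',d.mean())
go([.5433,.0688,.038],-2.7)
E
```

```text
diff near-end region 166.7630769230769
shift [ 0.0003 -0.0005  0.0631] spin -0.0 | at [0.5437 0.0685 0.1011] yaw -2.7 q7 0.03 F [ 0.9  0.2 -1. ] w 0.0539 t 27.1
```

Call:
{"fn": "jog_arm", "kwargs": {
  "moves": [
    [0,-0.0005,0.025,0],
    [0,-0.0005,0.04,0],
    [0,-0.0005,0.048,0],
    [0,-0.0005,0.053,0],
    [0,-0.0005,0.057,0],
    [0,-0.0005,0.06,0],
    [0,-0.0005,0.063,0],
    [0,-0.0005,0.063,0],
    [0,-0.0005,0.063,0],
    [0,-0.0005,0.063,0]
  ]
}}

```text
clock: 28.35
position: [0.543, 0.0685, 0.0378]
ee_rot: [2.273, 2.168, 0.0]
force: [-0.0, 0.3, -1.2]
width: 0.585
gripper_force: 20.0
```

Call:
{"fn": "jog_arm", "kwargs": {
  "moves": [
    [0,0,0,0],
    [0,0,0,0],
    [0,0,0,0],
    [0,0,-0.03,0],
    [0,0,-0.08,0],
    [0,0,-0.11,0],
    [0,0,-0.11,0],
    [0,0,-0.11,0]
  ],
  "hand": 0.078
}}

```text
clock: 29.35
position: [0.5424, 0.0687, 0.1471]
ee_rot: [-2.272, -2.168, 0.001]
force: [-0.3, 0.4, -0.2]
width: 0.852
gripper_force: 0.0
```

```bash
python3 - <<'E'
from h import *
go([.443,-.330,.14],104.0)
E
```

```text
shift [-0.4029 -0.0806  0.0072] spin 1.28 | at [0.5424 0.0687 0.1471] yaw -2.7 q7 -0.01 F [-0.3  0.4 -0.2] w 0.0783 t 29.35
```

Call:
{"fn": "jog_arm", "kwargs": {
  "moves": [
    [-0.05,0,0,0],
    [-0.1,-0.02,0,0.18],
    [-0.15,-0.03,0,0.36],
    [-0.2,-0.04,0,0.54],
    [-0.25,-0.05,0,0.72],
    [-0.3,-0.06,0,0.9],
    [-0.35,-0.07,0,1.08],
    [-0.4,-0.08,0,1.26],
    [-0.403,-0.08,0,1.28],
    [-0.403,-0.08,0.007,1.28],
    [-0.403,-0.08,0.007,1.28],
    [-0.403,-0.08,0.007,1.28]
  ]
}}

```text
clock: 30.85
position: [0.4444, -0.3289, 0.1404]
ee_rot: [-3.117, -0.386, 0.0]
force: [0.4, -0.4, 0.3]
width: 0.849
gripper_force: 0.0
```

```bash
python3 - <<'E'
from h import *
w=arm.get_image('wrist'); np.savez('wrist.npz',**w); snap('scene')
# white terminals blobs in central wrist area
m=(w['color'].min(2)>150).astype(np.uint8); m[:130]=0;m[300:]=0
n,l,st,ce=cv2.connectedComponentsWithStats(m)
print([(st[i].tolist(),ce[i].round(1).tolist()) for i in range(1,n) if 150<st[i,4]<1500])
s=load('scene'); m=(s['color'].min(2)>150).astype(np.uint8); m[:225]=0;m[290:]=0;m[:,:300]=0;m[:,385:]=0
n,l,st,ce=cv2.connectedComponentsWithStats(m); print([(st[i,4],ray(s,*ce[i],.054).round(4)) for i in range(1,n) if st[i,4]>15])
go([.4478,-.330,.035],104)
E
```

```text
[([295, 237, 21, 20, 414], [305.0, 246.5]), ([343, 237, 21, 20, 408], [352.8, 246.4]), ([316, 269, 60, 10, 211], [346.1, 273.3])]
[(np.int32(46), array([0.5264, 0.0691, 0.054 ])), (np.int32(49), array([0.5285, 0.1065, 0.054 ])), (np.int32(48), array([0.5586, 0.0676, 0.054 ])), (np.int32(49), array([0.5605, 0.105 , 0.054 ]))]
shift [0.0031 0.0014 0.1057] spin 0.001 | at [ 0.4444 -0.3295  0.1407] yaw -75.9 q7 -0.28 F [-0.6  0.9 -0.2] w 0.0781 t 30.95
```

```bash
python3 - <<'E'
from h import *
w=load('wrist')
a=wray(w,305,246.5,.052);b=wray(w,352.8,246.4,.052); m=(a+b)/2; print(m,np.linalg.norm(a-b),np.degrees(np.arctan2(*(a-b)[[1,0]])))
p=(m+np.array([.4478,-.3300,.052]))/2
go([p[0],p[1],.035],104)
E
```

```text
[ 0.45005597 -0.33228875  0.052     ] 0.031541506253699524 104.27086611588801
shift [0.0039 0.0027 0.1057] spin 0.001 | at [ 0.4444 -0.3295  0.1407] yaw -75.9 q7 -0.28 F [-0.6  0.9 -0.2] w 0.0781 t 30.95
```

Call:
{"fn": "jog_arm", "kwargs": {
  "moves": [
    [0.004,0.0025,0.01,0],
    [0.004,0.0025,0.04,0],
    [0.004,0.0025,0.08,0],
    [0.004,0.0025,0.105,0],
    [0.004,0.0025,0.105,0],
    [0.004,0.0025,0.105,0],
    [0.004,0.0025,0.105,0]
  ]
}}

```text
clock: 31.82
position: [0.4492, -0.3322, 0.0368]
ee_rot: [3.117, 0.382, 0.002]
force: [-1.0, 0.2, 1.0]
width: 0.846
gripper_force: 0.0
```

Call:
{"fn": "jog_arm", "kwargs": {
  "moves": [
    [0,0,0,0],
    [0,0,0,0],
    [0,0,0,0],
    [0,0,0,0],
    [0,0,0,0],
    [0,0,0,0]
  ],
  "hand": 0.03,
  "newtons": 20
}}

```text
clock: 32.58
position: [0.4486, -0.3317, 0.0359]
ee_rot: [-3.118, -0.382, -0.001]
force: [0.2, 1.8, 5.3]
width: 0.585
gripper_force: 20.0
```

```bash
python3 - <<'E'
from h import *
go([.5413,.0318,.13],-2.7)
E
```

```text
shift [ 0.1777 -0.3304 -0.094 ] spin -1.28 | at [ 0.4486 -0.3317  0.0359] yaw -76.0 q7 -0.16 F [0.2 1.8 5.3] w 0.0537 t 32.575
```

Call:
{"fn": "jog_arm", "kwargs": {
  "moves": [
    [0,0,-0.04,0],
    [0,0,-0.08,0],
    [0,0,-0.094,0],
    [0.025,-0.05,-0.094,-0.17],
    [0.05,-0.1,-0.094,-0.34],
    [0.08,-0.15,-0.094,-0.51],
    [0.11,-0.2,-0.094,-0.68],
    [0.135,-0.25,-0.094,-0.85],
    [0.16,-0.3,-0.094,-1.02],
    [0.178,-0.33,-0.094,-1.19],
    [0.178,-0.33,-0.094,-1.28],
    [0.178,-0.33,-0.094,-1.28],
    [0.178,-0.33,-0.08,-1.28],
    [0.178,-0.33,-0.065,-1.28],
    [0.178,-0.33,-0.065,-1.28],
    [0.178,-0.33,-0.065,-1.28],
    [0.178,-0.33,-0.065,-1.28]
  ]
}}

```text
clock: 34.7
position: [0.5419, 0.0314, 0.101]
ee_rot: [2.273, 2.168, 0.001]
force: [0.7, 0.6, -1.6]
width: 0.588
gripper_force: 20.0
```

```bash
python3 - <<'E'
from h import *
s=snap('scene'); m=(s['color'].min(2)>150).astype(np.uint8); m[:225]=0;m[290:]=0;m[:,:300]=0;m[:,385:]=0
n,l,st,ce=cv2.connectedComponentsWithStats(m); print([(st[i,4],ray(s,*ce[i],.054).round(4)) for i in range(1,n) if st[i,4]>15])
go([.5413,.0318,.038],-2.7)
E
```

```text
[(np.int32(48), array([0.5265, 0.0689, 0.054 ])), (np.int32(51), array([0.5285, 0.1066, 0.054 ])), (np.int32(49), array([0.5587, 0.0675, 0.054 ])), (np.int32(52), array([0.5602, 0.1049, 0.054 ]))]
shift [ 0.0003 -0.0007  0.0631] spin -0.0 | at [0.5419 0.0315 0.1011] yaw -2.7 q7 0.11 F [ 0.8  0.3 -1.8] w 0.054 t 34.75
```

The seated cells haven't moved, so I'll lower the third one.

Call:
{"fn": "jog_arm", "kwargs": {
  "moves": [
    [0,-0.0005,0.025,0],
    [0,-0.0005,0.04,0],
    [0,-0.0005,0.048,0],
    [0,-0.0005,0.053,0],
    [0,-0.0005,0.057,0],
    [0,-0.0005,0.06,0],
    [0,-0.0005,0.063,0],
    [0,-0.0005,0.063,0],
    [0,-0.0005,0.063,0],
    [0,-0.0005,0.063,0]
  ]
}}

```text
clock: 36.0
position: [0.5412, 0.0315, 0.0378]
ee_rot: [2.273, 2.169, 0.0]
force: [0.6, 0.8, -0.9]
width: 0.585
gripper_force: 20.0
```

Call:
{"fn": "jog_arm", "kwargs": {
  "moves": [
    [0,0,0,0],
    [0,0,0,0],
    [0,0,0,0],
    [0,0,-0.03,0],
    [0,0,-0.08,0],
    [0,0,-0.12,0],
    [-0.04,0,-0.12,0],
    [-0.08,0,-0.12,0],
    [-0.12,0,-0.12,0],
    [-0.16,0,-0.12,0],
    [-0.2,0,-0.12,0],
    [-0.2,0,-0.12,0],
    [-0.2,0,-0.12,0]
  ],
  "hand": 0.07
}}

```text
clock: 37.62
position: [0.5316, -0.1678, 0.1576]
ee_rot: [-2.273, -2.168, -0.0]
force: [-1.6, 0.1, -0.2]
width: 0.761
gripper_force: 0.0
```

```bash
python3 - <<'E'
from h import *
s=snap('scene'); m=(s['color'].min(2)>150).astype(np.uint8); m[:225]=0;m[290:]=0;m[:,:300]=0;m[:,385:]=0
n,l,st,ce=cv2.connectedComponentsWithStats(m); print([(st[i,4],ray(s,*ce[i],.054).round(4)) for i in range(1,n) if st[i,4]>15])
w=arm.get_image('wrist'); np.savez('wrist.npz',**w); cv2.imwrite('pics/wrist4.png',w['color'][:,:,::-1])
a=np.radians(87.34); print('plate',np.array([.5441,.0873])-.165*np.array([np.cos(a),np.sin(a)]))
go([.5364,-.0775,.042],-2.7)
E
```

```text
[(np.int32(46), array([0.5246, 0.0314, 0.054 ])), (np.int32(47), array([0.5266, 0.0691, 0.054 ])), (np.int32(51), array([0.5283, 0.1067, 0.054 ])), (np.int32(47), array([0.5569, 0.0302, 0.054 ])), (np.int32(48), array([0.5586, 0.0676, 0.054 ])), (np.int32(52), array([0.5603, 0.1047, 0.054 ]))]
plate [ 0.5364425  -0.07752222]
shift [0.0895 0.0005 0.1156] spin 0.002 | at [ 0.5319 -0.1669  0.1576] yaw -2.6 q7 0.45 F [0.4 0.5 0.7] w 0.0703 t 37.725
```

View pics/wrist4.png

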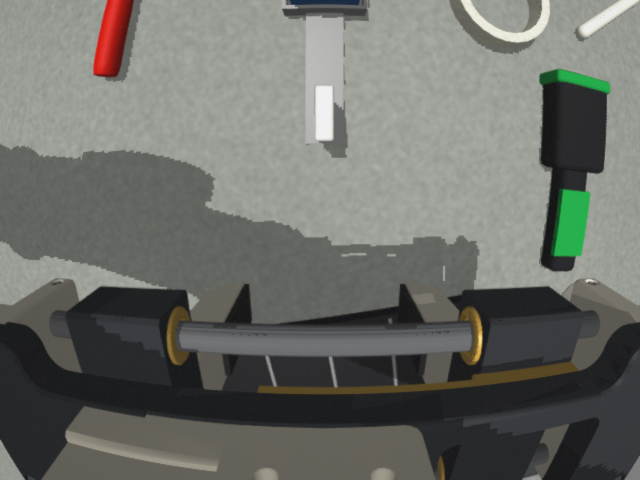

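All three cells stand in a row in the carrier. The grip plate's top is at about (316–333, 86–140).

```bash
python3 - <<'E'
from h import *
w=load('wrist')
for q in((315.5,86),(332.5,86),(316,140),(333,140)): print(wray(w,*q,.07))
m=(w['color'].min(2)>215).astype(np.uint8); n,l,st,ce=cv2.connectedComponentsWithStats(m[70:150,300:345]); print(st,ce)
E
```

```text
[ 0.53149339 -0.06010632  0.07      ]
[ 0.54199787 -0.06058631  0.07      ]
[ 0.53020787 -0.09438811  0.07      ]
[ 0.54077766 -0.09486848  0.07      ]
[[   0    0   45   80 2748]
 [  16   16   16   54  852]] [[21.54039301 38.66630277]
 [23.48239437 42.18896714]]
```

```bash
python3 - <<'E'
from h import *
print(inbay([.5363,-.0775,0]))
go([.5363,-.0775,.042],-2.7)
E
```

```text
[-0.28397297 -0.01173755  0.        ]
shift [0.0894 0.0004 0.1156] spin 0.002 | at [ 0.5319 -0.1669  0.1576] yaw -2.6 q7 0.45 F [0.4 0.5 0.7] w 0.0703 t 37.725
```

Call:
{"fn": "jog_arm", "kwargs": {
  "moves": [
    [0.045,0,0,0],
    [0.089,0,0,0],
    [0.089,0,0,0],
    [0.089,0,0.05,0],
    [0.089,0,0.09,0],
    [0.089,0,0.115,0],
    [0.089,0,0.115,0],
    [0.089,0,0.115,0]
  ],
  "hand": 0.05
}}

```text
clock: 38.72
position: [0.5365, -0.0796, 0.0437]
ee_rot: [2.272, 2.168, 0.001]
force: [0.6, -0.3, -0.3]
width: 0.543
gripper_force: 0.0
```

Call:
{"fn": "jog_arm", "kwargs": {
  "moves": [
    [0,0,0,0],
    [0,0,0,0],
    [0,0,0,0],
    [0,0,0,0],
    [0,0,0,0],
    [0,0,0,0],
    [0,0,0,0],
    [0,0,0,0]
  ],
  "hand": 0,
  "newtons": 30
}}

```text
clock: 39.72
position: [0.5359, -0.0794, 0.0428]
ee_rot: [-2.273, -2.168, -0.0]
force: [-1.5, 1.0, 4.9]
width: 0.126
gripper_force: 30.0
```

```bash
python3 - <<'E'
from h import *
print(inbay(arm.observe()['position']))
go(bay(-.284,0,.042),-4)
E
```

```text
[-0.28589459 -0.01148364  0.0428409 ]
shift [ 0.0022 -0.0114  0.0008] spin 0.023 | at [ 0.5359 -0.0794  0.0428] yaw -2.7 q7 0.38 F [-1.5  1.   4.9] w 0.0115 t 39.725
```

Call:
{"fn": "jog_arm", "kwargs": {
  "moves": [
    [0,-0.003,0,0.006],
    [0,-0.006,0,0.012],
    [0,-0.009,0,0.018],
    [0,-0.0115,0,0.023],
    [0,-0.0115,0,0.023],
    [0,-0.0115,0,0.023],
    [0,-0.0115,0,0.023]
  ]
}}

```text
clock: 40.6
position: [0.5244, -0.0789, 0.0428]
ee_rot: [-2.298, -2.142, -0.0]
force: [1.5, -1.5, 4.8]
width: 0.131
gripper_force: 30.1
```

```bash
python3 - <<'E'
from h import *
s=snap('scene'); m=(s['color'].min(2)>150).astype(np.uint8); m[:220]=0;m[295:]=0;m[:,:300]=0;m[:,380:]=0
n,l,st,ce=cv2.connectedComponentsWithStats(m); p=[ray(s,*ce[i],.054) for i in range(1,n) if 30<st[i,4]<70]
print([inbay(q).round(4).tolist() for q in p])
print(inbay(arm.observe()['position'])); go(bay(-.07,0,.042),-4)
E
```

```text
[[-0.1759, 0.0153, 0.054], [-0.1383, 0.015, 0.054], [-0.1009, 0.0144, 0.054], [-0.1761, -0.0166, 0.054], [-0.1386, -0.0173, 0.054], [-0.1011, -0.0175, 0.054]]
[-2.86181515e-01  5.89965160e-05  4.28500648e-02]
shift [ 0.2162 -0.      0.0009] spin -0.0 | at [ 0.5244 -0.0789  0.0429] yaw -4.0 q7 0.37 F [ 1.1 -0.6  5.5] w 0.012 t 40.65
```

Call:
{"fn": "jog_arm", "kwargs": {
  "moves": [
    [0.006,0,0,0],
    [0.015,0,0,0],
    [0.025,0,0,0],
    [0.035,0,0,0],
    [0.045,0,0,0],
    [0.055,0,0,0],
    [0.065,0,0,0],
    [0.075,0,0,0],
    [0.085,0,0,0],
    [0.095,0,0,0],
    [0.1,0,0,0],
    [0.1,0,0,0]
  ]
}}

```text
clock: 42.15
position: [0.531, 0.0204, 0.0428]
ee_rot: [2.297, 2.142, -0.002]
force: [-0.4, -3.4, 7.0]
width: 0.135
gripper_force: 30.0
```

Call:
{"fn": "jog_arm", "kwargs": {
  "moves": [
    [0.01,0,0,0],
    [0.02,0,0,0],
    [0.03,0,0,0],
    [0.04,0,0,0],
    [0.05,0,0,0],
    [0.06,0,0,0],
    [0.07,0,0,0],
    [0.08,0,0,0],
    [0.09,0,0,0],
    [0.1,0,0,0],
    [0.105,0,0,0],
    [0.108,0,0,0],
    [0.11,0,0,0],
    [0.11,0,0,0],
    [0.11,0,0,0]
  ]
}}

```text
clock: 44.02
position: [0.5386, 0.129, 0.0428]
ee_rot: [2.298, 2.141, -0.003]
force: [0.0, -6.4, 8.4]
width: 0.125
gripper_force: 30.0
```

```bash
python3 - <<'E'
from h import *
print(inbay(arm.observe()['position'])); go(bay(-.07,0,.042),-4)
E
```

```text
[-0.07783739  0.0003245   0.04284188]
shift [0.0078 0.0003 0.0008] spin -0.001 | at [0.5386 0.129  0.0428] yaw -4.1 q7 0.0 F [ 0.  -6.4  8.4] w 0.0115 t 44.025
```

Call:
{"fn": "jog_arm", "kwargs": {
  "moves": [
    [0.002,0,0,0],
    [0.004,0,0,0],
    [0.006,0,0,0],
    [0.008,0,0,0],
    [0.008,0,0,0],
    [0.008,0,0,0]
  ]
}}

```text
clock: 44.78
position: [0.5389, 0.1326, 0.0428]
ee_rot: [2.3, 2.136, -0.008]
force: [-2.7, -18.3, 11.9]
width: 0.132
gripper_force: 30.0
```

```bash
python3 - <<'E'
from h import *
print(inbay(arm.observe()['position'])); go(bay(-.07,0,.042),-4)
E
```

```text
[-0.0741606   0.00033355  0.04277739]
shift [0.0042 0.0003 0.0008] spin -0.004 | at [0.5389 0.1326 0.0428] yaw -4.2 q7 -0.01 F [ -2.7 -18.3  11.9] w 0.0122 t 44.775
```

Call:
{"fn": "jog_arm", "kwargs": {
  "moves": [
    [-0.003,0,0,0],
    [-0.003,0,0,0],
    [-0.003,0,0,0]
  ]
}}

```text
clock: 45.15
position: [0.5389, 0.1326, 0.0428]
ee_rot: [2.298, 2.139, -0.005]
force: [-0.6, -9.2, 9.3]
width: 0.129
gripper_force: 30.0
```

Call:
{"fn": "jog_arm", "kwargs": {
  "moves": [
    [0,0,0,0],
    [0,0,0,0],
    [0,0,0,0],
    [0,0,0,0],
    [0,0,-0.05,0],
    [0,0,-0.1,0],
    [0,0,-0.15,0],
    [-0.05,0,-0.16,0],
    [-0.1,0,-0.16,0],
    [-0.15,0,-0.16,0],
    [-0.15,0,-0.16,0]
  ],
  "hand": 0.05
}}

```text
clock: 46.52
position: [0.5283, -0.0186, 0.2032]
ee_rot: [2.304, 2.133, -0.0]
force: [0.9, 1.3, 0.3]
width: 0.544
gripper_force: 0.0
```

```bash
python3 - <<'E'
from h import *
s=snap('scene'); t=snap('top'); w=arm.get_image('wrist'); np.savez('wrist.npz',**w)
a=s['color'][150:350,340:540,::-1]; a=cv2.resize(a,None,fx=2,fy=2)
b=t['color'][180:280,160:260+40,::-1]; b=cv2.resize(b,None,fx=2.8,fy=2.8); 
c=np.zeros((600,800,3),np.uint8); c[:400,:400]=a; c[:280,400:792]=b; c[290:600,400:800]=cv2.resize(w['color'][0:310,120:520,::-1],(400,310)); cv2.imwrite('pics/mix.png',c)
go([*bay(-.006,-.115)[:2],.17],86)
E
```

```text
shift [0.2142 0.1152 0.0327] spin -1.57 | at [ 0.5289 -0.0131  0.2026] yaw -4.0 q7 0.12 F [-0.4  0.5  0.7] w 0.0497 t 46.675
```

View pics/mix.png

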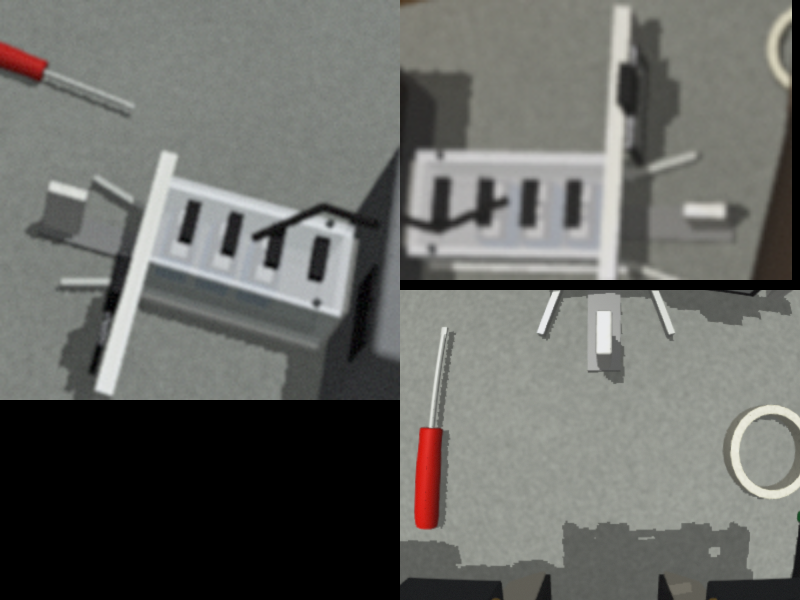

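The mixed view shows the loaded carrier in the bay, with the door open and its tab at about top px (241,212). I'll measure how far in the carrier is and where the tab is.

```bash
python3 - <<'E'
from h import *
t=load('top'); W=world(t)
p=W[245:268,258:284].reshape(-1,3); m=(p[:,2]>.06)&(p[:,2]<.075); q=np.array([inbay(k) for k in p[m]]); print('plate',m.sum(),q.mean(0).round(4),q.min(0).round(4),q.max(0).round(4))
c=t['color'].min(2).astype(int); mm=(c>170).astype(np.uint8); mm[:245]=0;mm[268:]=0;mm[:,:258]=0;mm[:,284:]=0
n,l,st,ce=cv2.connectedComponentsWithStats(mm); print([(st[i,4],inbay(ray(t,*ce[i],.07)).round(4)) for i in range(1,n)])
p=W[198:232,232:248].reshape(-1,3); m=(p[:,2]>.115)&(p[:,2]<.13); q=np.array([inbay(k) for k in p[m]]); print('tab',m.sum(),q.mean(0).round(4),q.min(0).round(4),q.max(0).round(4))
E
```

```text
plate 85 [-0.0713  0.0027  0.0679] [-0.0889 -0.0034  0.0601] [-0.0532  0.0085  0.0739]
[(np.int32(58), array([-0.0708,  0.0015,  0.07  ]))]
tab 86 [-0.0073 -0.092   0.1222] [-0.0132 -0.1115  0.1156] [-0.0009 -0.0744  0.1273]
```

Plate at bay x −0.071 puts the carrier home. The tab is at y −0.092, so the door is about 0.09 m open. I'll shut it now.

```bash
python3 - <<'E'
from h import *
go([*bay(-.0065,-.092)[:2],.18],86)
E
```

```text
shift [0.2137 0.0922 0.0227] spin -1.57 | at [ 0.5289 -0.0131  0.2026] yaw -4.0 q7 0.12 F [-0.4  0.5  0.7] w 0.0497 t 46.675
```

Call:
{"fn": "jog_arm", "kwargs": {
  "moves": [
    [0.03,0.015,0,-0.17],
    [0.07,0.03,0,-0.34],
    [0.11,0.05,0,-0.51],
    [0.15,0.07,0,-0.68],
    [0.19,0.092,0,-0.85],
    [0.214,0.092,0,-1.02],
    [0.214,0.092,0,-1.19],
    [0.214,0.092,0,-1.36],
    [0.214,0.092,0,-1.53],
    [0.214,0.092,0,-1.57],
    [0.214,0.092,0.023,-1.57],
    [0.214,0.092,0.023,-1.57],
    [0.214,0.092,0.023,-1.57]
  ],
  "hand": 0.06
}}

```text
clock: 48.3
position: [0.6358, 0.1937, 0.1802]
ee_rot: [0.112, 3.139, 0.0]
force: [0.6, -0.1, 0.1]
width: 0.653
gripper_force: 0.0
```

```bash
python3 - <<'E'
from h import *
go([*bay(-.0065,-.092)[:2],.101],86)
E
```

```text
shift [0.0001 0.     0.0792] spin -0.002 | at [0.6358 0.1937 0.1802] yaw 85.9 q7 1.22 F [ 0.6 -0.1  0.1] w 0.06 t 48.3
```

Call:
{"fn": "jog_arm", "kwargs": {
  "moves": [
    [0,0,0.04,0],
    [0,0,0.079,0],
    [0,0,0.079,0],
    [0,0,0.079,0]
  ]
}}

```text
clock: 48.8
position: [0.6368, 0.1934, 0.1026]
ee_rot: [0.112, 3.137, 0.001]
force: [0.2, -0.2, 0.3]
width: 0.654
gripper_force: 0.0
```

Call:
{"fn": "jog_arm", "kwargs": {
  "moves": [
    [0,0,0,0],
    [0,0,0,0],
    [0,0,0,0],
    [0,0,0,0],
    [0,0,0,0],
    [0,0,0,0],
    [0,0,0,0],
    [0,0,0,0]
  ],
  "hand": 0,
  "newtons": 25
}}

```text
clock: 49.8
position: [0.6357, 0.1938, 0.1007]
ee_rot: [0.11, 3.14, 0.001]
force: [1.1, 5.0, -0.9]
width: 0.129
gripper_force: 25.0
```

Call:
{"fn": "jog_arm", "kwargs": {
  "moves": [
    [0.008,0,0,0],
    [0.016,0,0,0],
    [0.024,0,0,0],
    [0.032,0,0,0],
    [0.04,0,0,0],
    [0.048,0,0,0],
    [0.056,0,0,0],
    [0.064,0,0,0],
    [0.072,0,0,0],
    [0.078,0,0,0],
    [0.083,0,0,0],
    [0.086,0,0,0],
    [0.089,0,0,0],
    [0.092,0,0,0],
    [0.092,0,0,0],
    [0.092,0,0,0]
  ]
}}

```text
clock: 51.8
position: [0.5437, 0.2004, 0.1007]
ee_rot: [-0.11, -3.14, -0.001]
force: [0.3, 5.6, -3.2]
width: 0.131
gripper_force: 25.0
```

```bash
python3 - <<'E'
from h import *
print(inbay(arm.observe()['position'])); go(bay(-.006,0,.1),86)
E
```

```text
[-0.00623425  0.0002866   0.10067573]
shift [-0.0003  0.0002  0.0007] spin -0.0 | at [0.5437 0.2004 0.1007] yaw 86.0 q7 1.17 F [ 0.3  5.6 -3.2] w 0.012 t 51.8
```

No stop felt yet, so I'll push a little further to make contact.

Call:
{"fn": "jog_arm", "kwargs": {
  "moves": [
    [0.002,0,0,0],
    [0.004,0,0,0],
    [0.006,0,0,0],
    [0.008,0,0,0],
    [0.008,0,0,0],
    [0.008,0,0,0]
  ]
}}

```text
clock: 52.55
position: [0.5419, 0.2006, 0.1012]
ee_rot: [0.113, 3.129, 0.003]
force: [21.7, 5.9, -20.4]
width: 0.129
gripper_force: 25.0
```

Force rose to 22 N after about 2 mm, so the door is at its shut stop. I'll relax, release and withdraw.

Call:
{"fn": "jog_arm", "kwargs": {
  "moves": [
    [-0.005,0,0,0],
    [-0.005,0,0,0]
  ]
}}

```text
clock: 52.8
position: [0.5423, 0.2005, 0.1011]
ee_rot: [0.111, 3.137, 0.002]
force: [0.8, 5.3, -0.9]
width: 0.132
gripper_force: 25.0
```

Call:
{"fn": "jog_arm", "kwargs": {
  "moves": [
    [0,0,0,0],
    [0,0,0,0],
    [0,0,0,0],
    [0,0,0,0],
    [0,0,-0.04,0],
    [0,0,-0.09,0],
    [0,0,-0.14,0],
    [0.05,-0.05,-0.14,0],
    [0.1,-0.1,-0.14,0],
    [0.1,-0.15,-0.14,0],
    [0.1,-0.2,-0.14,0],
    [0.1,-0.2,-0.14,0],
    [0.1,-0.2,-0.14,0],
    [0.1,-0.2,-0.14,0]
  ],
  "hand": 0.06
}}

```text
clock: 54.55
position: [0.4272, 0.0085, 0.2406]
ee_rot: [-0.108, -3.14, -0.0]
force: [-0.2, 0.5, -0.3]
width: 0.652
gripper_force: 0.0
```

```bash
python3 - <<'E'
from h import *
t=snap('top','top9.png'); W=world(t)
p=W[225:265,232:252].reshape(-1,3); m=(p[:,2]>.115)&(p[:,2]<.13); q=np.array([inbay(k) for k in p[m]]); print('tab',m.sum(),q.mean(0).round(4),q.min(0).round(4),q.max(0).round(4))
c=t['color'].min(2).astype(int); mm=(c>170).astype(np.uint8); mm[:245]=0;mm[268:]=0;mm[:,:258]=0;mm[:,284:]=0
n,l,st,ce=cv2.connectedComponentsWithStats(mm); print([(st[i,4],inbay(ray(t,*ce[i],.07)).round(4)) for i in range(1,n)])
print(arm.observe()['dq'].round(3),arm.observe()['clock'])
E
```

```text
tab 89 [-0.0071  0.0016  0.1225] [-0.0131 -0.0158  0.1156] [-0.001   0.0182  0.1271]
[(np.int32(55), array([-0.0712,  0.0014,  0.07  ]))]
[-0.001 -0.001  0.005  0.001  0.001  0.     0.001] 54.6
```

```bash
python3 -c "
from cell import arm
print(arm.sign_off())"
```

```text
the job is handed in; nothing more can be done
None
```

I handed the job in at about 55 s: three cells (all that were in the tray) are standing in the carrier, the carrier is home against the back stop, and the guard door is shut. The arm was clear, the final camera check agreed, and no verdict came back from the judge.

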